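# Hang the pocket tray on the slotted upright

## Task

Pick up the metal two-pocket tray and hang it on the slotted upright: push its two hook tabs into the upper two of the three slots, feeling for them as the slotted strip is clamped up to 21 mm above its lowest place, then press the tray down past the sprung catch until it is fully home on the seat pin and level. Be firm but gentle: never push or press with more than about 25 N. Leave the tray hanging and the cups, tape ring and pen where they are.

Things in the scene. Friction and masses are not known exactly. Their poses are not given: they have to be found in the camera images.
- tray: Loose bare-metal tray, 0.4 kg, standing level. Origin: centre of its underside; z up, x towards the hook side. Floor x -60 to 55, 90 wide, rim 14 high at the sides and -x end. Along its middle an upright fin, 12 thick (y), x -20 to 51, top flat at z 90, parts two pockets: pinch it across y. Centre of mass near x 12. At +x a back plate 44 wide, 4 thick, top z 90, outer face x 55.
- tray_back (a point): Outer face of the tray's back plate at mid width, at underside height (tray x 55, y 0, z 0); axes as the tray. Two hook tabs, 8 wide, stand out of this face at y 0: necks z 22 to 29 and z 72 to 79, each ending in a lip that turns down to 15 below its neck, round at the foot (feet at z 7 and z 57). They stand 11 out of the face.
- fin_end (a point): Middle of the fin's flat top, 10 in front of the back plate's outer face (tray x 45, y 0, z 90): the place to press the tray down once its tabs are in. Pressing or carrying the load far from the back plate makes the tabs bind.
- upright: Two grey rails (54 apart outside, 185 tall) fixed on a dark foot (90 wide, 12 high, x -10 to 90), holding a bare steel strip 44 wide, 4 thick, front face x -2. Origin: on the bench below the strip; z up, x from the strip's front to the open back. Strip: three through slots on y 0, 13 wide, 27 high, floors at z 30, 80, 130 plus the 5 to 21 by which the strip is clamped up.
- seat (a point): On the strip's front face, y 0, z 58: where tray_back would be at home with the strip at its lowest; axes as the upright. The strip is clamped 5 to 21 higher, which this pose does not show: feel for it. Tabs go straight in (+x) only with tray_back 15 to 20 above its home height; pushing 5 N there slides them in, elsewhere they meet steel. A sprung ball in the top slot's back then stops the drop.
- seat_pin (a joint): Damped pin, 10 wide, on a small ledge of the strip, 13 before its middle, under the tray's floor: m pressed down, 0 when free, 5 mm when the tray's necks sit on the slot floors (home). With the tabs in, the ball holds the tray about 8 above home and bears its weight; 5 to 12 N more pushes it past, then it goes down easily and stops hard at home. 15 N is ample.
- cup0: Loose plated metal cup, 42 diameter, 34 high, origin centre of its underside. A bystander.
- cup1: Loose plated metal cup, 42 diameter, 34 high, origin centre of its underside. A bystander.
- cup2: Loose plated metal cup, 42 diameter, 34 high, origin centre of its underside. A bystander.
- cup3: Loose plated metal cup, 42 diameter, 34 high, origin centre of its underside. A bystander.
- tape: Loose cardboard tape ring, 90 diameter, 25 high, origin centre of its underside. A bystander.
- pen: Loose pen 140 long lying along its x, 12 thick, origin under its middle. A bystander.
Mind the look-alikes: they are no part of the job. There is more than one size of the tray; the job needs the smaller. Leave any yellow look-alike of the upright alone.

How it is judged:
On the way, in this order (a step that is already met when the one before it is completed fails the run):
1. the tray is lifted clear of the bench (height (world z) of tray above 0.05 m), for 0.1 s.
2. both tabs are through the upper two slots, the back plate near the face (x of tray_back in the frame of seat between -0.004 and 0.003 m and y of tray_back in the frame of seat between -0.004 and 0.004 m and z of tray_back in the frame of seat between 0 and 0.044 m), for 0.1 s.
At the end, for the whole second after the job is handed in: The tray hangs at rest in the upper two slots, the seat pin pressed by over 3.5 mm (5 is fully home), its back face point within 4 mm sideways of the seat, at most 4 mm off the face and 0 to 24.5 mm above the seat (as the strip is clamped), level within 0.06 and square within 0.09 rad (x of tray_back in the frame of seat between -0.004 and 0.003 m and y of tray_back in the frame of seat between -0.004 and 0.004 m and z of tray_back in the frame of seat between 0 and 0.0245 m and value of joint seat_pin above 0.0035 m and angle between the x axis of tray and the x axis of upright, either way round below 0.09 rad and angle between tray's own z axis and vertical below 0.06 rad and linear speed of tray below 0.01 m/s); the robot touches nothing.
It fails at once if the contacts between tray and upright together carry more than 60 N (summed; a 25 N push stays well below) (contact force between tray and upright above 60 N).
It fails at once if a cup, the tape ring or the pen moved by more than 30 mm (distance of any of cup0, cup1, cup2, cup3, tape, pen from where it was at the start of the episode above 0.03 m).
It also fails if it takes over 72 s, if anything falls off the work surface, if the arm or the gripper's body presses on something with over 40 N, if the wrist force passes 120 N, or if a joint passes its speed limit or range.

## Robot

A 7-joint arm with a two-finger parallel gripper is mounted at the origin on the work surface. World frame = base frame: x ahead of the robot, y to its left, z up, the work surface at z = 0. Lengths are in m, angles in rad, forces in N, time in s.
With the tool pointing down it reaches from about 0.425 to 1.025 m from the base axis. Payload 9.4 kg.
Tool frame: the origin (TCP) lies midway between the tips of the shut fingers; the grasp point (between the pads) lies 19 mm behind it (tcp_to_grasp is the distance from the TCP to the grasp point, in m); z points along the fingers, y is the direction in which the jaws open and shut (so a half turn about z gives the same grasp; the last joint's range is limited). The gripper opens to 85 mm and grips with 20 to 120 N. Pads are 22 mm wide; open, the fingers measure 114 mm over their backs; the gripper's body (76 mm by 85 mm) begins 54 mm behind the grasp point. The pads swing forward as they close: fully open they stand 13 mm farther back than shut.
Start: joints at [-1.389, 0.599, -0.003, 1.599, 0.002, 0.943, -0.08], TCP at [0.186, 0.701, 0.231] pointing down, gripper open.
Joint ranges: [-2.57, 2.57], [-0.35, 1.97], [-1.29, 1.29], [0.11, 2.56], [-1.05, 4.19], [0.11, 1.86], [-2.63, 2.63]. Speed limits (rad/s): [2.22, 2.22, 3.01, 3.01, 3.14, 3.14, 3.14].

## Interface

Orientations are given as a rotation vector (axis times angle).
In Python, from rig import state, get_image, sign_off, tcp_to_grasp gives the robot as it stands.
- The arm moves only by the tool play_rows, never from a script. Its argument "targets" is a list of rows, each a list of 3 entries, a list of its own where there are three numbers: the shift along the tool's x, y, z in cm, then the turn, a rotation vector about the tool's x, y, z in rad, then the closure in counts, from 0 (fully open) to 255 (shut). A call has 1 to 20 rows; each row shifts and turns the commanded pose from where the row before left it, along the tool's axes as they then stand; what a row does not reach is not made up. A row lasts 1/8 s, in which the tool goes at most 62.5 mm and 10.7 degrees, less where a joint would pass 70% of its speed; a pose out of reach is approached as far as the arm can. A call with a gripper value outside its range is refused whole. The fingers move at their own pace and stop on an object; "force" is the grip in N (left out, the last holds). Time passes only in rows, so rows that do not move let the fingers close. It gives the time, the measured TCP pose, the force and the opening at its end, in the units of the state.
- state(): the state, without advancing time (a new reading comes with each control period).
- get_image(name): name is "side" or "top" or "wrist"; returns a dict with "color" (400x640x3 uint8, red, green, blue), "intrinsics" (3x3 intrinsics, pixels), "rvec" (rotation vector, rad) and "tvec" (3), from world to camera coordinates, as OpenCV has them. Camera axes: x right, y down, z forward; pixel columns grow to the right and rows downward; lengths in m; the calibration is good to about 2 mm. A picture is of the moment at which its call begins. There is no depth.
- sign_off(): hands the job in, once; it reports no verdict.
The state is a dict: "time": time; "joints": joint angles; "joint_velocities": joint speeds; "effort": joint torques, N m; "eef_pos": TCP position; "eef_rot": TCP orientation; "contact_force": force on the tool from outside, world axes, zero at the start; "ft_torque": the same for the moment, N m; "opening": opening from 0.0 (shut) to 1.0 (fully open).
Only numpy, scipy, OpenCV 4.12 (cv2) and the standard library are available. Lean on these libraries where they do the work, as an engineer would, in place of code of your own. Each camera call takes 0.05 s, during which the arm holds its last target.

## Working session

There is one attempt and no reset: what is moved stays moved. The work goes in short steps, Python scripts to look and compute and a tool call to move; the robot and the scene stay as the last step left them, time stands still between calls to the robot, and variables do not carry over. Pictures are saved under pics/ and viewed, and the job is handed in when it is done.

Besides the shell and the picture viewer there is one more tool, called after "Emit:" by a JSON object that holds its "op" and its "data". play_rows: Moves the arm, as the interface text tells. Its arguments: {"type":"object","properties":{"targets":{"type":"array","items":{"type":"array"}},"force":{"type":"number"}},"required":["targets"]}

```bash
ls; mkdir -p pics
cat > h.py <<'E'
import numpy as np, cv2
from rig import state, get_image, sign_off, tcp_to_grasp
def snap(name,fn):
    d=get_image(name); cv2.imwrite('pics/'+fn,d['color'][:,:,::-1]); np.savez('pics/'+fn+'.npz',**{k:np.array(v) for k,v in d.items()}); return d
def load(fn): return dict(np.load('pics/'+fn+'.npz'))
def ray(d,u,v):
    R=cv2.Rodrigues(np.array(d['rvec'],float))[0]; t=np.array(d['tvec'],float).ravel()
    c=-R.T@t; r=R.T@np.linalg.solve(np.array(d['intrinsics']),[u,v,1.]); return c,r/np.linalg.norm(r)
def onz(d,u,v,z):
    c,r=ray(d,u,v); return c+r*(z-c[2])/r[2]
def proj(d,P):
    return cv2.projectPoints(np.array(P,float).reshape(-1,3),np.array(d['rvec'],float),np.array(d['tvec'],float),np.array(d['intrinsics'],float),None)[0].reshape(-1,2)
E
python3 - <<'E'
from h import *
for n in ['side','top','wrist']:
    d=snap(n,n+'0.png'); print(n,ray(d,320,200))
print(state(),tcp_to_grasp)
E
```

```text
pics
side (array([-0.09386712, -0.78131953,  0.65860078]), array([ 0.51887142,  0.69225493, -0.50155314]))
top (array([ 0.32586847, -0.02595387,  1.45570234]), array([ 0.13093186, -0.01097419, -0.99133063]))
wrist (array([0.1143407 , 0.71950967, 0.37177961]), array([ 0.28502389, -0.07128853, -0.95586575]))
{'time': 0.15, 'joints': array([-1.38873701,  0.59997299, -0.00253189,  1.59992974,  0.00179908,
        0.94292618, -0.07981433]), 'joint_velocities': array([ 2.34415003e-03, -3.61565252e-03,  1.31042838e-03, -3.15797021e-03,
        8.00630092e-04,  3.63208354e-04,  9.39800250e-05]), 'effort': array([ 3.25825815e-03, -7.76995969e+01,  1.56687532e+00, -2.58239365e+01,
        1.24627253e-02,  6.73731920e-03,  3.84088366e-06]), 'eef_pos': array([0.18543712, 0.70051637, 0.23059851]), 'eef_rot': array([-4.05267531e-01, -3.11530615e+00,  1.93795757e-03]), 'contact_force': array([ 0.20417509,  0.30640465, -0.64123449]), 'ft_torque': array([0.02929002, 0.02900922, 0.04999077]), 'opening': 0.9996781490216288} 0.0187
```

View pics/side0.png

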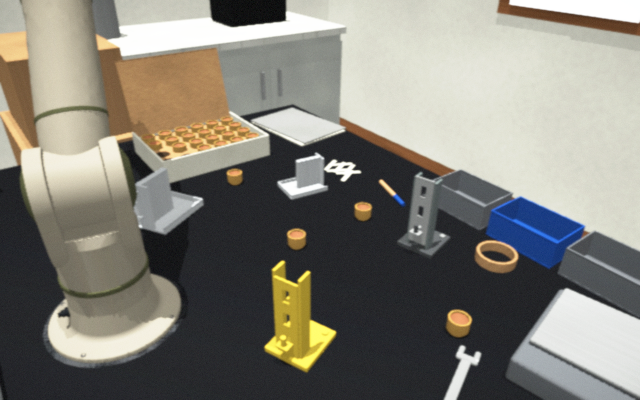

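View pics/top0.png

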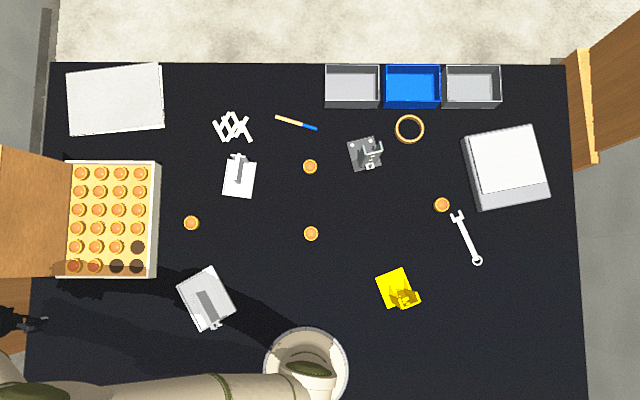

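The side view shows two trays: one at (305,180) and a larger-looking one at (165,210). It also shows a grey upright at (425,210) and a yellow one at (300,315). In the top view these are (239,177), (206,299), (366,153) and (397,290). I'll crop and measure them.

Run:
```python
from h import *
d=load('top0.png');im=d['color'][:,:,::-1]
def crop(u,v,w=40): return cv2.resize(im[v-w:v+w,u-w:u+w],(390,390),interpolation=cv2.INTER_CUBIC)
a=np.hstack([crop(239,177,32),crop(366,153,32)])
cv2.imwrite('pics/c1.png',a)
cv2.imwrite('pics/c1b.png',crop(206,299,40))
d2=load('side0.png');im=d2['color'][:,:,::-1]
cv2.imwrite('pics/c2.png',np.hstack([crop(305,175,32),crop(425,210,48)]))
for n,u,v in [('A',239,177),('B',206,299),('U',366,153),('Y',397,290),('c',310,166),('c',310,233),('c',191,223),('c',442,204),('tape',409,129),('pen',296,123)]: print(n,onz(d,u,v,0).round(3))
print(ray(d,0,0)[0], 1/ (np.array(d['intrinsics'])[0,0]/1.45)*1000,'mm/px')
```

```text
A [0.59  0.216 0.   ]
B [0.21  0.307 0.   ]
U [ 0.671 -0.189  0.   ]
Y [ 0.24 -0.28  0.  ]
c [ 0.627 -0.01   0.   ]
c [ 0.414 -0.011  0.   ]
c [0.443 0.362 0.   ]
c [ 0.508 -0.427  0.   ]
tape [ 0.751 -0.328  0.   ]
pen [0.769 0.036 0.   ]
[ 0.32586847 -0.02595387  1.45570234] 3.1199606484859492 mm/px
```

View pics/c1.png

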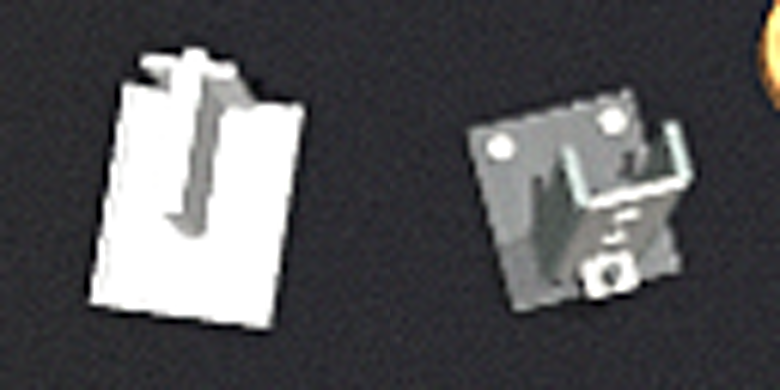

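View pics/c1b.png

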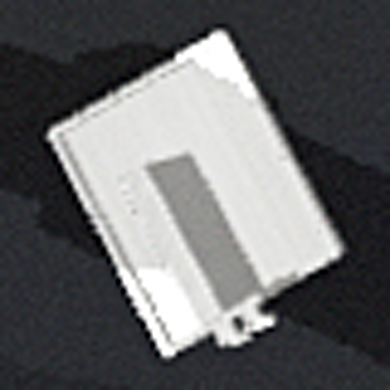

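View pics/c2.png

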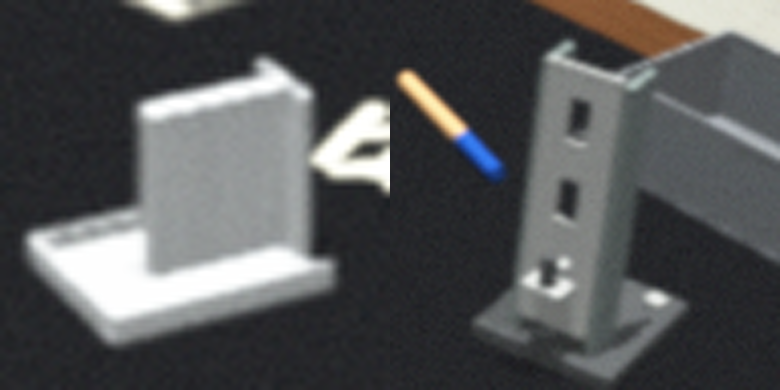

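The smaller tray is the one at top (239,177), about 93 mm wide against the other's roughly 110 or more. The grey upright at (366,153) is the target. The tray's hooks and the upright's open back both point roughly towards world +x. Next are coarse poses from the corners in the top view.

Run:
```python
from h import *
d=load('top0.png')
s=390/64
def cr(u,v,x,y): return u-32+x/s-.5+.5/s, v-32+y/s-.5+.5/s
T=[onz(d,*cr(239,177,*p),.014)[:2] for p in [(90,303),(270,327),(303,105),(125,85)]]
T=np.array(T); print(T.round(4)); print('w',np.linalg.norm(T[0]-T[1]),np.linalg.norm(T[2]-T[3]),'len',np.linalg.norm(T[0]-T[3]),np.linalg.norm(T[1]-T[2]))
a=(T[3]+T[2]-T[0]-T[1]); print('yaw',np.arctan2(a[1],a[0])); print('centre',T.mean(0))
F=np.array([onz(d,*cr(366,153,*p),.012)[:2] for p in [(515-390,310),(683-390,268),(632-390,88),(468-390,128)]])
print(F.round(4),[np.linalg.norm(F[i]-F[i-3]) for i in range(4)]); a=F[2]+F[3]-F[0]-F[1]; print('yaw',np.arctan2(a[1],a[0])); print(F.mean(0))
# big tray
s=390/80
def cr(u,v,x,y): return u-40+x/s, v-40+y/s
B=np.array([onz(d,*cr(206,299,*p),.014)[:2] for p in [(50,132),(222,30),(343,250),(170,358)]])
print('B',[np.linalg.norm(B[i]-B[i-3]) for i in range(4)])
```

```text
[[0.5325 0.2672]
 [0.5206 0.1744]
 [0.637  0.16  ]
 [0.647  0.2527]]
w 0.09354892846745404 0.09319855164611887 len 0.11539598439707702 0.11724070435289181
yaw -0.12430600281472108
centre [0.58428793 0.21356704]
[[ 0.6081 -0.1493]
 [ 0.6308 -0.2368]
 [ 0.7268 -0.2113]
 [ 0.7048 -0.1253]] [np.float64(0.09035244132194067), np.float64(0.09931625283168058), np.float64(0.0888263371227506), np.float64(0.09962755349342728)]
yaw 0.25138667676783155
[ 0.66766586 -0.18066304]
B [np.float64(0.12315533288666002), np.float64(0.15692037175558018), np.float64(0.12391696917164104), np.float64(0.15882444793984887)]
```

```bash
cat >> h.py <<'E'
from scipy.spatial.transform import Rotation as Ro
def down(yaw):  # tool z down, tool x along world heading yaw
    x=np.array([np.cos(yaw),np.sin(yaw),0]); z=np.array([0,0,-1.]); return Ro.from_matrix(np.c_[x,np.cross(z,x),z])
def rel(pos,yaw,s=None):
    s=s or state(); R=Ro.from_rotvec(s['eef_rot']); dp=R.inv().apply(np.array(pos)-s['eef_pos'])*100
    w=(R.inv()*down(yaw)).as_rotvec(); print('shift cm',dp.round(2),'turn',w.round(4)); return dp,w
E
python3 - <<'E'
from h import *
s=state(); R=Ro.from_rotvec(s['eef_rot']); print(R.as_matrix().round(3))
for n in ['wrist']:
    d=load('wrist0.png'); c,r=ray(d,320,200); print(R.inv().apply(c-s['eef_pos']),R.inv().apply(r)); print(d['intrinsics'])
rel([.54,.22,.33],-.124+np.pi);rel([.54,.22,.33],-.124)
E
```

```text
[[-0.967  0.256 -0.   ]
 [ 0.256  0.967 -0.001]
 [-0.    -0.001 -1.   ]]
[ 7.35720963e-02 -2.15422560e-06 -1.41190287e-01] [-0.2936585   0.00518103  0.95589635]
[[275.93409689   0.         318.67122196]
 [  0.         275.93409689 198.46992552]
 [  0.           0.           1.        ]]
shift cm [-46.57 -37.39  -9.89] turn [-0.0012  0.     -0.1347]
shift cm [-46.57 -37.39  -9.89] turn [1.0000e-04 1.9000e-03 3.0069e+00]
```

View pics/wrist0.png

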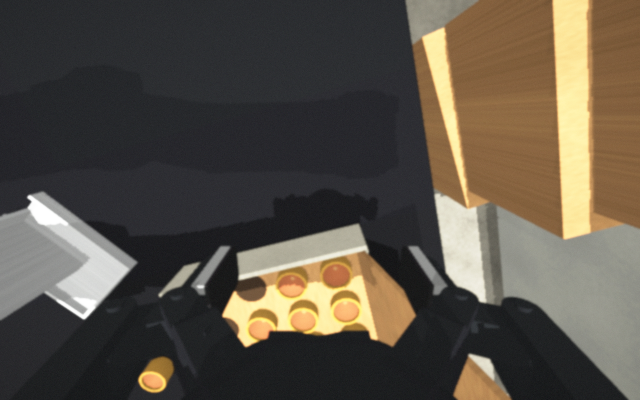

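Emit:
{"op": "play_rows", "data": {"targets": [[[0,0,-5],[0,0,0],0],[[0,0,-5],[0,0,0],0],[[-3.1,-2.5,0],[0,0,-0.009],0],[[-3.1,-2.5,0],[0,0,-0.009],0],[[-3.1,-2.5,0],[0,0,-0.009],0],[[-3.1,-2.5,0],[0,0,-0.009],0],[[-3.1,-2.5,0],[0,0,-0.009],0],[[-3.1,-2.5,0],[0,0,-0.009],0],[[-3.1,-2.5,0],[0,0,-0.009],0],[[-3.1,-2.5,0],[0,0,-0.009],0],[[-3.1,-2.5,0],[0,0,-0.009],0],[[-3.1,-2.5,0],[0,0,-0.009],0],[[-3.1,-2.5,0],[0,0,-0.009],0],[[-3.1,-2.5,0],[0,0,-0.009],0],[[-3.1,-2.5,0],[0,0,-0.009],0],[[-3.1,-2.5,0],[0,0,-0.009],0],[[-3.1,-2.5,0],[0,0,-0.009],0],[[0,0,0],[0,0,0],0]]}}

```text
time: 2.4
eef_pos: [0.5704, 0.2395, 0.331]
eef_rot: [0.203, 3.134, -0.002]
contact_force: [-1.0, -0.7, -0.5]
opening: 1.003
```

Run:
```python
from h import *
snap('wrist','w1.png'); s=state(); print(s['eef_pos'],s['joints'],s['time']); rel([.54,.22,.33],-.124+np.pi)
```

```text
[0.56896394 0.24156116 0.33090298] [-0.55846486  0.37471786  0.09194963  1.74200501 -0.03893937  1.02732632
  0.99149728] 2.45
shift cm [ 2.6  -2.5   0.09] turn [-0.0006 -0.0004 -0.0026]
```

View pics/w1.png

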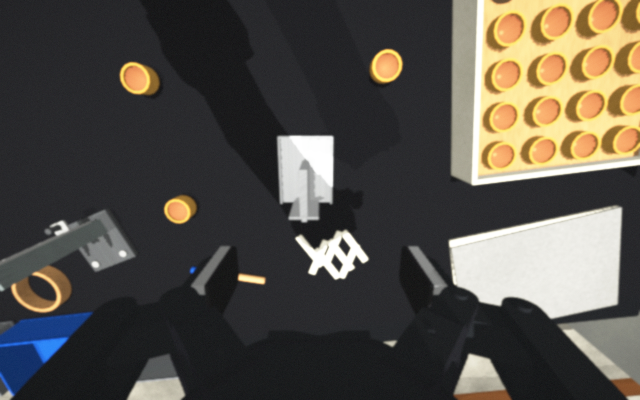

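The tray is centred at (305,175) in the wrist view, hooks towards the fingers. I'll go closer above the grasp point and measure it there.

Run:
```python
from h import *
o=np.array([.5868,.2133]);y=-.124
p=o+.020*np.array([np.cos(y),np.sin(y)]); print(p)
rel([p[0],p[1],.17],y+np.pi)
```

```text
[0.60664644 0.21082635]
shift cm [-4.13 -2.56 16.09] turn [-0.0006 -0.0004 -0.0026]
```

Emit:
{"op": "play_rows", "data": {"targets": [[[-0.7,-0.4,3],[0,0,0],0],[[-0.7,-0.4,3],[0,0,0],0],[[-0.7,-0.4,3],[0,0,0],0],[[-0.7,-0.5,3],[0,0,0],0],[[-0.7,-0.5,2.1],[0,0,0],0],[[-0.6,-0.4,1.9],[0,0,-0.003],0],[[0,0,0],[0,0,0],0],[[0,0,0],[0,0,0],0]]}}

```text
time: 3.45
eef_pos: [0.6059, 0.2128, 0.1719]
eef_rot: [0.189, 3.135, 0.001]
contact_force: [0.2, -0.2, 0.5]
opening: 1.0
```

Run:
```python
from h import *
snap('wrist','w2.png'); s=state(); print(s['eef_pos'],s['contact_force'],s['time']); rel([.6066,.2108,.17],-.124+np.pi)
```

```text
[0.6060522  0.2127774  0.17221296] [ 0.25173553 -0.47432983 -0.5989482 ] 3.5
shift cm [-0.08 -0.19  0.22] turn [0.0009 0.001  0.0038]
```

View pics/w2.png

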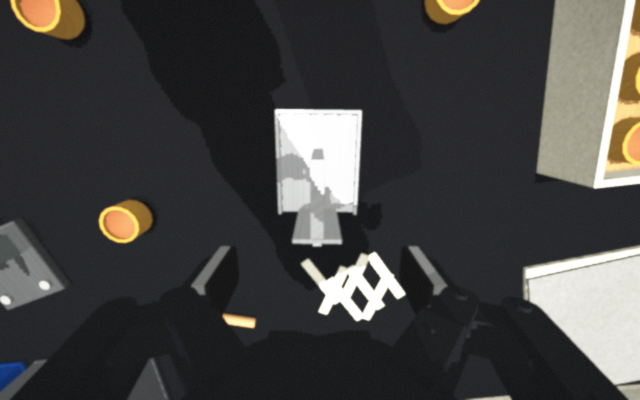

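Run:
```python
from h import *
d=load('w2.png');im=d['color'][:,:,::-1]
cv2.imwrite('pics/c3.png',cv2.resize(im[100:260,260:380],(600,800)[::1],interpolation=cv2.INTER_CUBIC)[:,:,:][:600] if 0 else cv2.resize(im[100:250,260:380],(480,600),interpolation=cv2.INTER_CUBIC))
```

```text
(no output)
```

View pics/c3.png

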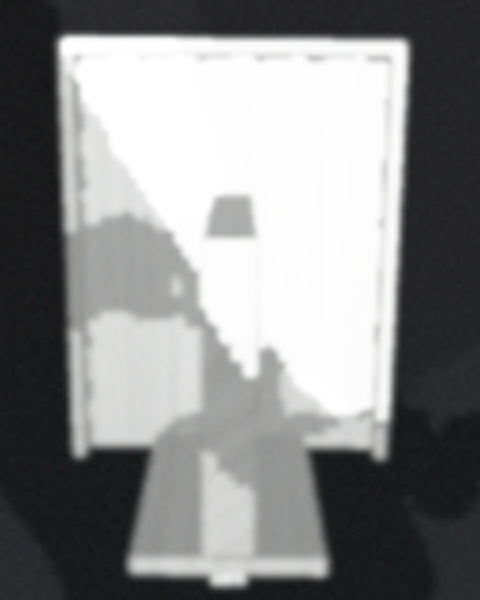

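Run:
```python
from h import *
d=load('w2.png')
f=lambda x,y,z: onz(d,260+(x+.5)/4-.5,100+(y+.5)/4-.5,z)[:2]
a,b=f(57,36,.014),f(410,40,.014)
p,q=f(207,237,.09),f(257,237,.09)
r,t=f(130,577,.09),f(327,575,.09)
for n,u,v in (('rim',a,b),('fin',p,q),('plate',r,t)):
    w=u-v; print(n,u.round(4),v.round(4),'w',np.linalg.norm(w).round(4),'yaw',(np.arctan2(-w[0],w[1])).round(4),-0)
e=(a+b)/2;m=(r+t)/2;k=(p+q)/2
print('axis yaw', np.arctan2(*(m-e)[::-1]), np.arctan2(*(m-k)[::-1]), 'len',np.linalg.norm(m-e),np.linalg.norm(m-k))
y=np.arctan2(*(m-e)[::-1]); u=np.array([np.cos(y),np.sin(y)])
print('origin',e+.06*u,m-.055*u,k+.02*u)
```

```text
rim [0.5208 0.1769] [0.5327 0.2671] w 0.0911 yaw 3.0105 0
fin [0.5657 0.2119] [0.5669 0.2219] w 0.0101 yaw 3.021 0
plate [0.6387 0.1853] [0.6435 0.2288] w 0.0438 yaw 3.0317 0
axis yaw -0.13034894804832498 -0.13181406422856484 len 0.1152775831443148 0.0754141810192885
origin [0.58626566 0.21419151] [0.58654088 0.21415543] [0.58614466 0.21431881]
```

Run:
```python
from h import *
y=-.130; p=np.array([.5863,.2142])+.025*np.array([np.cos(y),np.sin(y)])
rel([p[0],p[1],.053],y+np.pi)
```

```text
shift cm [-0.51 -0.13 11.92] turn [0.0009 0.001  0.0098]
```

Emit:
{"op": "play_rows", "data": {"targets": [[[-0.51,-0.13,0],[0,0,0.0098],0],[[0,0,3],[0,0,0],0],[[0,0,3],[0,0,0],0],[[0,0,3],[0,0,0],0],[[0,0,2],[0,0,0],0],[[0,0,0.9],[0,0,0],0],[[0,0,0],[0,0,0],0],[[0,0,0],[0,0,0],0]], "force": 50}}

```text
time: 4.5
eef_pos: [0.6114, 0.2103, 0.0533]
eef_rot: [0.205, 3.134, 0.001]
contact_force: [0.0, 0.4, -0.1]
opening: 1.0
```

Run:
```python
from h import *
y=-.130; p=np.array([.5863,.2142])+.025*np.array([np.cos(y),np.sin(y)])
rel([p[0],p[1],.053],y+np.pi); print(state()['contact_force'])
```

```text
shift cm [0.04 0.06 0.03] turn [ 0.0007  0.0013 -0.0007]
[ 0.01790689  0.3873914  -0.11263673]
```

Emit:
{"op": "play_rows", "data": {"targets": [[[0,0.05,0],[0,0,0],255],[[0,0,0],[0,0,0],255],[[0,0,0],[0,0,0],255],[[0,0,0],[0,0,0],255],[[0,0,0],[0,0,0],255],[[0,0,0],[0,0,0],255],[[0,0,0],[0,0,0],255],[[0,0,0],[0,0,0],255]], "force": 50}}

```text
time: 5.5
eef_pos: [0.611, 0.2106, 0.0525]
eef_rot: [0.205, 3.135, 0.0]
contact_force: [-0.4, -0.6, 4.7]
opening: 0.132
```

Emit:
{"op": "play_rows", "data": {"targets": [[[0,0,-1],[0,0,0],255],[[0,0,-2],[0,0,0],255],[[0,0,-3],[0,0,0],255],[[0,0,-4],[0,0,0],255],[[0,0,-4],[0,0,0],255],[[0,0,0],[0,0,0],255],[[0,0,0],[0,0,0],255],[[0,0,0],[0,0,0],255]]}}

```text
time: 6.5
eef_pos: [0.61, 0.2104, 0.1911]
eef_rot: [-0.205, -3.133, 0.002]
contact_force: [0.0, -0.6, -4.5]
opening: 0.134
```

Run:
```python
from h import *
snap('wrist','w3.png'); snap('side','s3.png');s=state(); print(s)
R=Ro.from_rotvec(s['eef_rot']); print(R.as_matrix().round(4))
im=cv2.imread('pics/s3.png'); cv2.imwrite('pics/s3c.png',cv2.resize(im[60:260,240:460],(770,700))[:600])
```

```text
{'time': 6.6, 'joints': array([-0.47290587,  0.54841402,  0.07988305,  1.83037656, -0.05983118,
        0.76723577,  1.07876164]), 'joint_velocities': array([-9.86265831e-05,  7.72233512e-04,  6.27360416e-04, -3.34736486e-03,
        8.05534881e-04, -1.04049035e-04, -1.82017381e-03]), 'effort': array([-4.95229469e-03, -7.23730874e+01,  2.87449367e+00, -2.31620300e+01,
       -2.84070316e-03,  5.49625384e-02,  2.06839286e-04]), 'eef_pos': array([0.6102987 , 0.21041316, 0.19108631]), 'eef_rot': array([-2.04751129e-01, -3.13306420e+00,  1.63743270e-03]), 'contact_force': array([ 0.27326546,  0.18447181, -3.20548564]), 'ft_torque': array([ 0.03814394, -0.04674745, -0.02345984]), 'opening': 0.12928389889766168}
[[-9.915e-01  1.301e-01 -1.900e-03]
 [ 1.301e-01  9.915e-01 -9.000e-04]
 [ 1.800e-03 -1.200e-03 -1.000e+00]]
```

View pics/w3.png

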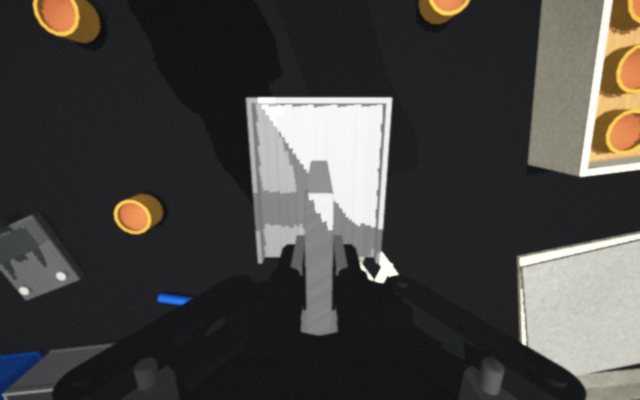

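View pics/s3c.png

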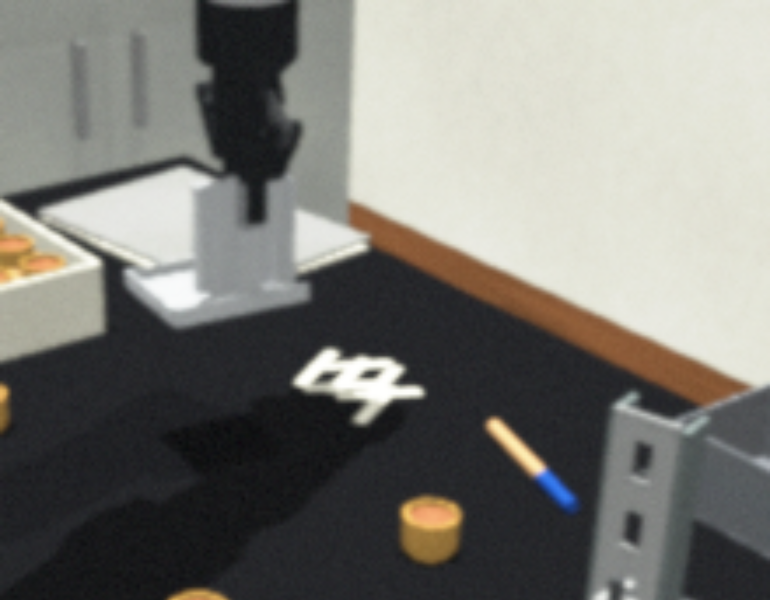

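The tray is gripped level and lifted to about 0.14 m. In the hand, the TCP sits 25 mm along tray x and 52.5 mm above the underside. Next I'll go beside and above the upright, with the tool yaw already aligned to it, and measure it with the same camera.

Run:
```python
from h import *
d=load('w3.png')
# tray check in hand: rim corners z = .1911-.0525+.014 ; 
z=.1911-.0525+.014
a,b=onz(d,246,97.5,z)[:2],onz(d,392.5,97.5,z)[:2]; e=(a+b)/2; w=b-a
y=-.130;print('w',np.linalg.norm(w),'yaw',np.arctan2(-w[0],w[1]),'origin',e+.06*np.array([np.cos(y),np.sin(y)]), 'expected', np.array([.6103,.2104])-.025*np.array([np.cos(y),np.sin(y)]))
rel([.6475,-.0413,.33],.251+np.pi)
```

```text
w 0.08987795432335964 yaw -0.1305633124145881 origin [0.5861247  0.21401111] expected [0.58551095 0.21364085]
shift cm [ -6.94 -24.49 -13.88] turn [-0.0008 -0.002  -0.3815]
```

Emit:
{"op": "play_rows", "data": {"targets": [[[0,0,-3],[0,0,0],255],[[0,0,-4],[0,0,0],255],[[0,0,-4],[0,0,0],255],[[0,0,-2.9],[0,0,0],255],[[-0.87,-3.06,0],[0,0,0],255],[[-0.87,-3.06,0],[0,0,0],255],[[-0.87,-3.06,0],[0,0,0],255],[[-0.87,-3.06,0],[0,0,0],255],[[-0.87,-3.06,0],[0,0,0],255],[[-0.87,-3.06,0],[0,0,0],255],[[-0.87,-3.06,0],[0,0,0],255],[[-0.87,-3.06,0],[0,0,0],255],[[0,0,0],[0,0,-0.076],255],[[0,0,0],[0,0,-0.076],255],[[0,0,0],[0,0,-0.076],255],[[0,0,0],[0,0,-0.076],255],[[0,0,0],[0,0,-0.076],255],[[0,0,0],[0,0,0],255],[[0,0,0],[0,0,0],255]]}}

```text
time: 8.98
eef_pos: [0.6479, -0.0412, 0.3308]
eef_rot: [0.388, -3.117, -0.0]
contact_force: [-0.4, 0.7, -3.1]
opening: 0.133
```

Run:
```python
from h import *
snap('wrist','w4.png');s=state(); print(s['eef_pos'],s['contact_force'],s['ft_torque'],s['time'])
rel([.6475,-.0413,.33],.251+np.pi)
```

```text
[ 0.64789679 -0.04118287  0.33092145] [-1.13385108 -0.40402923 -3.84902527] [ 0.02516923 -0.01183352  0.06982509] 9.025
shift cm [ 0.04 -0.    0.09] turn [ 0.0001 -0.0006 -0.003 ]
```

View pics/w4.png

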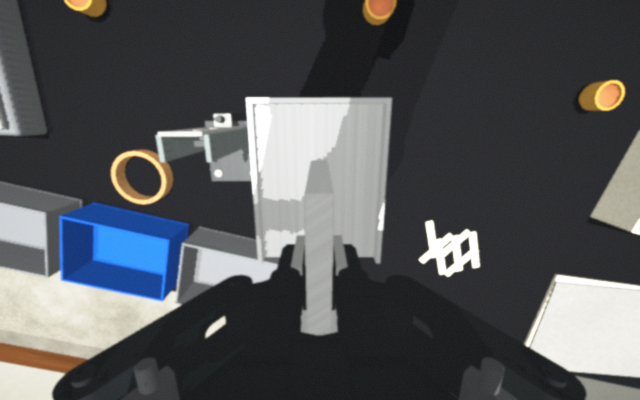

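Run:
```python
from h import *
d=load('w4.png');im=d['color'][:,:,::-1]
cv2.imwrite('pics/c4.png',cv2.resize(im[100:190,150:260],(770,630)[:2],interpolation=cv2.INTER_CUBIC)[:600])
```

```text
(no output)
```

View pics/c4.png

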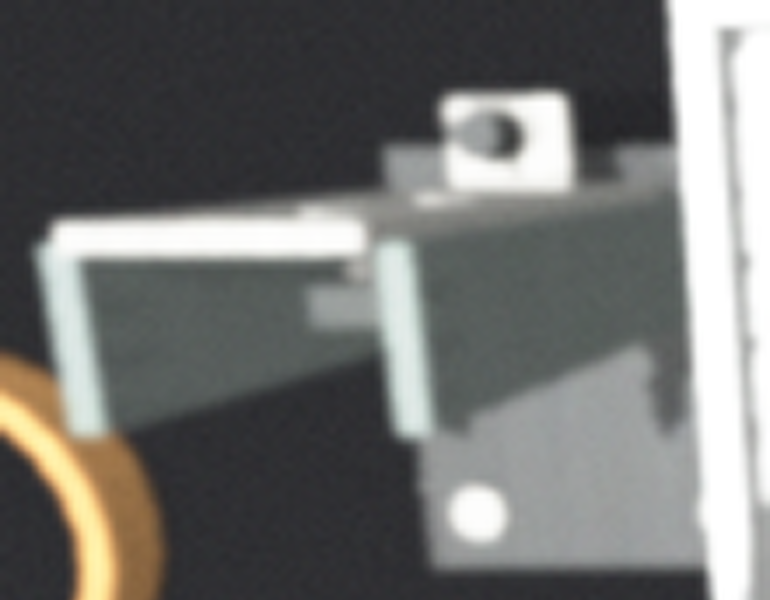

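Run:
```python
from h import *
d=load('w4.png')
f=lambda x,y,z: onz(d,150+(x+.5)/7-.5,100+(y+.5)/7-.5,z)[:2]
z=.185
L,R,L2,R2=f(37,243,z),f(414,240,z),f(75,438,z),f(437,438,z)
for n,u,v in (('front',L,R),('rear',L2,R2)):
    w=v-u; print(n,u.round(4),v.round(4),np.linalg.norm(w).round(4),'yaw',np.arctan2(-w[0],w[1]).round(4),'mid',((u+v)/2).round(4))
print('side yaw',[np.arctan2(*(b-a)[::-1]).round(3) for a,b in((L,L2),(R,R2))], np.linalg.norm(L-L2))
for zs in (.185,.19,.195,.206):
    a,b=f(52,217,zs),f(366,217,zs); w=b-a; print(zs,'strip w',np.linalg.norm(w).round(4),'yaw',np.arctan2(-w[0],w[1]).round(4),'mid',((a+b)/2).round(4))
# foot back edge at z .012 & left back corner
print('foot corner', f(430,570,.012), 'hole', f(478,514,.012))
# seat ledge
y=.251;print('pred origin .629 -.1906; foot corner pred', np.array([.629,-.1906])+.09*np.array([np.cos(y),np.sin(y)])-.045*np.array([-np.sin(y),np.cos(y)]))
```

```text
front [ 0.635  -0.2157] [ 0.6212 -0.1627] 0.0547 yaw 0.2553 mid [ 0.6281 -0.1892]
rear [ 0.6623 -0.2079] [ 0.6491 -0.1556] 0.054 yaw 0.2474 mid [ 0.6557 -0.1817]
side yaw [np.float64(0.276), np.float64(0.252)] 0.028412227997626077
0.185 strip w 0.0453 yaw 0.2475 mid [ 0.6252 -0.1919]
0.19 strip w 0.0445 yaw 0.2475 mid [ 0.6244 -0.1896]
0.195 strip w 0.0438 yaw 0.2475 mid [ 0.6235 -0.1873]
0.206 strip w 0.042 yaw 0.2475 mid [ 0.6217 -0.1822]
foot corner [ 0.72544737 -0.2108097 ] hole [ 0.70876319 -0.20144509]
pred origin .629 -.1906; foot corner pred [ 0.72735658 -0.21183636]
```

Run:
```python
from h import *
d=load('side0.png');im=d['color'][:,:,::-1]
cv2.imwrite('pics/c5.png',cv2.resize(im[165:260,395:455],(480,760)[:2],interpolation=cv2.INTER_CUBIC)[:600])
y=.251;x=np.array([np.cos(y),np.sin(y),0]);yy=np.array([-np.sin(y),np.cos(y),0]);o=np.array([.6247,-.19,0])
for zz in (30,57,80,107,130,157,185): print(zz,((proj(d,[o+[0,0,zz/1000]])[0]-[395,165])*8).round(1))
```

```text
30 [156.2 601.7]
57 [166.9 524.2]
80 [176.2 456.6]
107 [187.5 375.3]
130 [197.3 304.3]
157 [209.1 219. ]
185 [221.7 128. ]
```

View pics/c5.png

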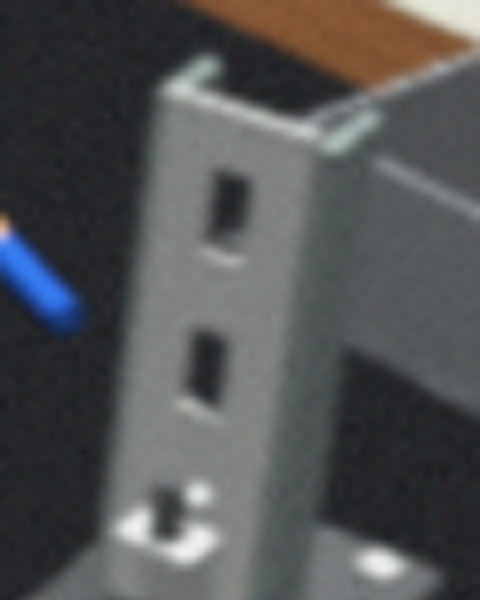

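Run:
```python
from h import *
d=load('w4.png');im=d['color'][:,:,::-1]
z=.3309-.0525+.014
a,b=onz(d,246,97.5,z)[:2],onz(d,392.5,97.5,z)[:2]; e=(a+b)/2; w=b-a
y=.251;X=np.array([np.cos(y),np.sin(y)]);Y=np.array([-X[1],X[0]])
s=np.array([.6479,-.0412]); o=e+.06*X; print('tray yaw',np.arctan2(-w[0],w[1]),'w',np.linalg.norm(w),'TCP in tray', (s-o)@X,(s-o)@Y)
face=np.array([.6247,-.19])
tcp=lambda off,lat=0: face-(off+.030)*X
print(tcp(.045)); rel([*tcp(.045),.33],y+np.pi)
cv2.imwrite('pics/c6.png',cv2.resize(im[80:120,230:410],(720,160)))
```

```text
tray yaw 0.24764217018074985 w 0.08977081996289127 TCP in tray 0.024070160585083787 -0.0008270671240040023
[ 0.55205016 -0.20862796]
shift cm [ 13.4  -13.88   0.1 ] turn [ 0.0001 -0.0006 -0.003 ]
```

View pics/c6.png

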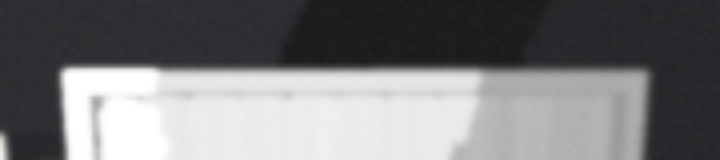

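Emit:
{"op": "play_rows", "data": {"targets": [[[1.92,-1.98,0],[0,0,0],255],[[1.92,-1.98,0],[0,0,0],255],[[1.92,-1.98,0],[0,0,0],255],[[1.91,-1.98,0],[0,0,-0.003],255],[[1.91,-1.98,0],[0,0,0],255],[[1.91,-1.98,0],[0,0,0],255],[[1.91,-1.98,0],[0,0,0],255],[[0,0,3],[0,0,0],255],[[0,0,4],[0,0,0],255],[[0,0,4],[0,0,0],255],[[0,0,4],[0,0,0],255],[[0,0,3],[0,0,0],255],[[0,0,1],[0,0,0],255],[[0,0,0],[0,0,0],255],[[0,0,0],[0,0,0],255],[[0,0,0],[0,0,0],255]]}}

```text
time: 11.02
eef_pos: [0.5532, -0.2089, 0.1425]
eef_rot: [-0.395, 3.115, -0.001]
contact_force: [0.3, 0.4, -4.0]
opening: 0.136
```

Run:
```python
from h import *
snap('side','s5.png');snap('top','t5.png');s=state(); print(s['eef_pos'],s['contact_force'],s['ft_torque'],s['time'])
y=.251;X=np.array([np.cos(y),np.sin(y)]);Y=np.array([-X[1],X[0]])
rel([*(np.array([.6247,-.19])-.075*X),.14],y+np.pi)
im=cv2.imread('pics/s5.png'); cv2.imwrite('pics/s5c.png',cv2.resize(im[130:270,330:470],(600,600),interpolation=cv2.INTER_CUBIC))
im=cv2.imread('pics/t5.png'); cv2.imwrite('pics/t5c.png',cv2.resize(im[110:210,310:430],(720,600),interpolation=cv2.INTER_CUBIC))
```

```text
[ 0.55297392 -0.20876855  0.14217363] [ 0.25320269  0.11712714 -3.90483474] [-0.00076037 -0.00090053  0.02917504] 11.125
shift cm [0.09 0.04 0.22] turn [-0.0007  0.0013  0.0014]
```

View pics/s5c.png

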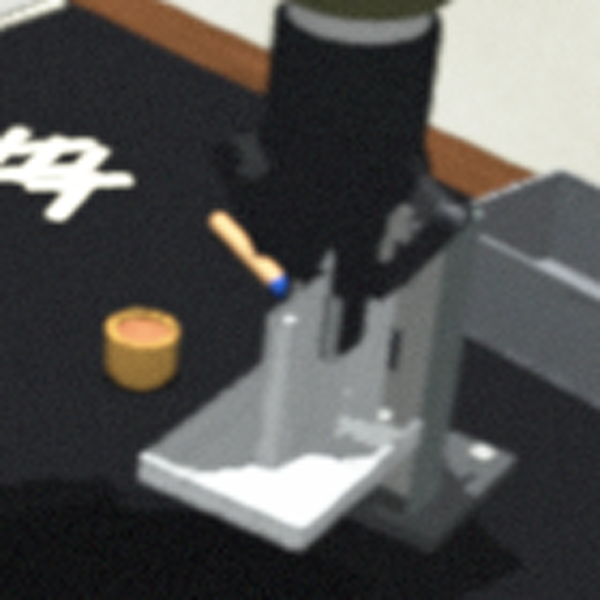

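View pics/t5c.png

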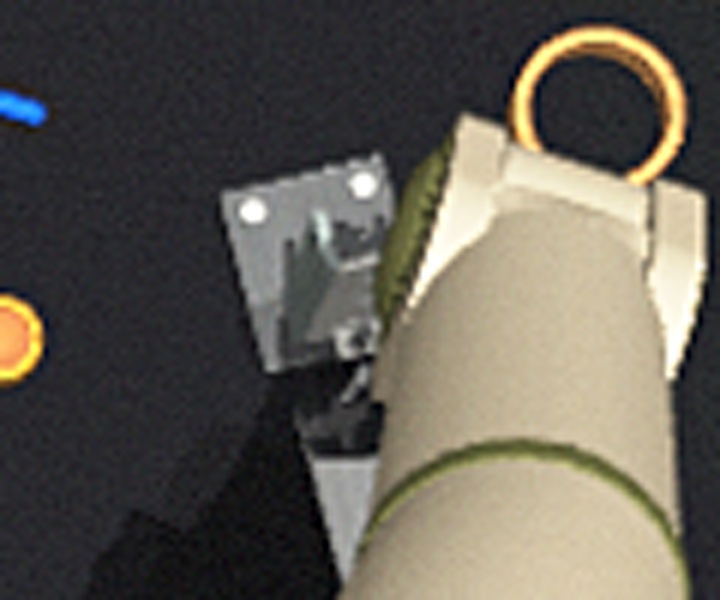

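Run:
```python
from h import *
d=load('s5.png')
y=.251;X=np.array([np.cos(y),np.sin(y),0]);Y=np.array([-X[1],X[0],0]);Z=np.array([0,0,1])
C=lambda P:((proj(d,[P])[0]-[330,130]+.5)*600/140-.5).round(1)
s=state()['eef_pos']; o=s-.025*X-.0525*Z+.0005*Y
for n,p in {'rim near':(-60,-45,14),'rim left':(-60,45,14),'under near':(-60,-45,0),'fin front top':(-20,0,90)}.items(): print('tray',n,C(o+(p[0]*X+p[1]*Y+p[2]*Z)/1000))
u=np.array([.6247,-.19,0])+.002*X
for n,p in {'foot near':(-10,-45,12),'foot right':(90,-45,12),'rail topR front':(2,-27,185),'slot2 right lowest floor':(-2,-6.5,80)}.items(): print('up',n,C(u+(p[0]*X+p[1]*Y+p[2]*Z)/1000))
im=cv2.imread('pics/s5.png'); cv2.imwrite('pics/s5d.png',cv2.resize(im[210:265,355:455],(800,440),interpolation=cv2.INTER_CUBIC))
C=lambda P:((proj(d,[P])[0]-[355,210]+.5)*8-.5).round(1)
for n,p in {'rim near':(-60,-45,14),'rim left':(-60,45,14),'under near':(-60,-45,0)}.items(): print('tray',n,C(o+(p[0]*X+p[1]*Y+p[2]*Z)/1000))
for n,p in {'foot near':(-10,-45,12),'foot right':(90,-45,12)}.items(): print('up',n,C(u+(p[0]*X+p[1]*Y+p[2]*Z)/1000))
```

```text
tray rim near [295.7 530.8]
tray rim left [134.2 459. ]
tray under near [292.8 555.3]
tray fin front top [272.5 321.7]
up foot near [427.3 539.8]
up foot right [511.8 458. ]
up rail topR front [451.4 233.8]
up slot2 right lowest floor [385.6 400.5]
tray rim near [352.4 351.4]
tray rim left [ 51.  217.2]
tray under near [347.  397.1]
up foot near [598.1 368. ]
up foot right [755.8 215.3]
```

View pics/s5d.png

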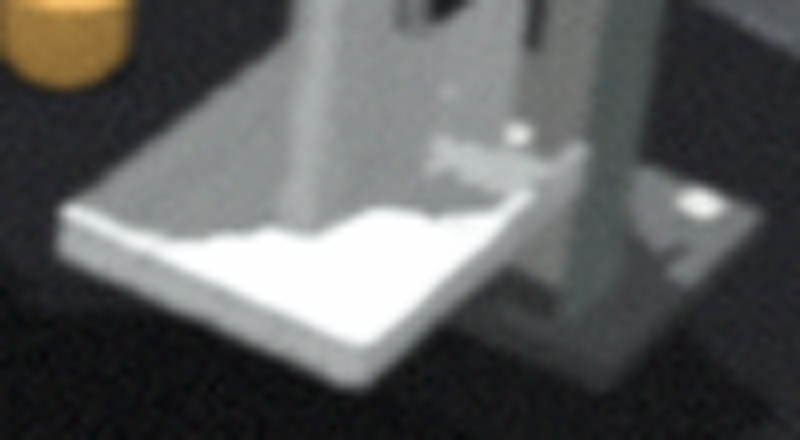

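Emit:
{"op": "play_rows", "data": {"targets": [[[-0.7,-0.07,0.15],[0,0,0.0014],255],[[-0.7,0,0],[0,0,0],255],[[-0.7,0,0],[0,0,0],255],[[-0.5,0,0],[0,0,0],255],[[-0.2,0,0],[0,0,0],255],[[0,0,0],[0,0,0],255],[[0,0,0],[0,0,0],255]]}}

```text
time: 12.0
eef_pos: [0.5796, -0.2025, 0.1398]
eef_rot: [0.393, -3.117, -0.0]
contact_force: [-0.0, -0.8, -3.8]
opening: 0.132
```

```bash
cat >> h.py <<'E'
def st():
    s=state(); y=.251;X=np.array([np.cos(y),np.sin(y)]);Y=np.array([-X[1],X[0]]); D=Ro.from_matrix(np.c_[[*X,0],[*Y,0],[0,0,1]])
    f=D.inv().apply(s['contact_force']); m=D.inv().apply(s['ft_torque']); p=s['eef_pos'][:2]-np.array([.6247,-.19])
    print('t',s['time'],'standoff mm',round(-(p@X)*1000-30,2),'lat',round(p@Y*1000,2),'z_back',round(s['eef_pos'][2]*1000-52.5,2),'F',f.round(1),'M',m.round(2),'tilt',(down(y+np.pi).inv()*Ro.from_rotvec(s['eef_rot'])).as_rotvec().round(4))
E
python3 -c "
from h import *
st()"
```

```text
t 12.0 standoff mm 16.78 lat -0.89 z_back 87.31 F [-0.2 -0.7 -3.8] M [ 0.01 -0.05  0.03] tilt [-0.      0.0002  0.0002]
```

Clear so far, with the tab tips about 5 mm from the face. I'll creep forward in small steps.

Emit:
{"op": "play_rows", "data": {"targets": [[[-0.15,0,0],[0,0,0],255],[[-0.15,0,0],[0,0,0],255],[[-0.15,0,0],[0,0,0],255],[[-0.15,0,0],[0,0,0],255],[[-0.1,0,0],[0,0,0],255],[[0,0,0],[0,0,0],255]]}}

```text
time: 12.75
eef_pos: [0.5867, -0.2006, 0.1398]
eef_rot: [-0.393, 3.117, -0.0]
contact_force: [-0.3, 0.3, -4.3]
opening: 0.135
```

```bash
python3 -c "
from h import *
st()"
```

```text
t 12.75 standoff mm 9.4 lat -0.81 z_back 87.28 F [-0.3  0.3 -4.3] M [ 0.02 -0.02 -0.02] tilt [ 0.     -0.     -0.0001]
```

Emit:
{"op": "play_rows", "data": {"targets": [[[-0.1,0,0],[0,0,0],255],[[-0.1,0,0],[0,0,0],255],[[-0.1,0,0],[0,0,0],255],[[0,0,0],[0,0,0],255]]}}

```text
time: 13.25
eef_pos: [0.5897, -0.1998, 0.1398]
eef_rot: [-0.393, 3.117, -0.0]
contact_force: [-0.7, -0.3, -3.6]
opening: 0.138
```

```bash
python3 -c "
from h import *
st()"
```

```text
t 13.25 standoff mm 6.37 lat -0.83 z_back 87.32 F [-0.7 -0.1 -3.6] M [ 0.06 -0.06  0.02] tilt [ 0.0001 -0.0001 -0.0001]
```

No contact, so the tabs are evidently entering the slots. I'll continue in small steps.

Emit:
{"op": "play_rows", "data": {"targets": [[[-0.1,0,0],[0,0,0],255],[[-0.1,0,0],[0,0,0],255],[[-0.1,0,0],[0,0,0],255],[[0,0,0],[0,0,0],255]]}}

```text
time: 13.75
eef_pos: [0.5926, -0.1991, 0.1398]
eef_rot: [-0.393, 3.117, 0.0]
contact_force: [0.1, -0.2, -3.2]
opening: 0.132
```

```bash
python3 -c "
from h import *
st()"
```

```text
t 13.75 standoff mm 3.39 lat -0.82 z_back 87.3 F [ 0.  -0.2 -3.2] M [ 0.02 -0.07  0.02] tilt [ 0.     -0.0001 -0.0001]
```

Emit:
{"op": "play_rows", "data": {"targets": [[[-0.1,0,0],[0,0,0],255],[[-0.1,0,0],[0,0,0],255],[[-0.05,0,0],[0,0,0],255],[[0,0,0],[0,0,0],255]]}}

```text
time: 14.25
eef_pos: [0.5949, -0.1985, 0.1398]
eef_rot: [-0.393, 3.117, 0.0]
contact_force: [0.4, 0.8, -4.3]
opening: 0.135
```

```bash
python3 -c "
from h import *
st()
snap('side','s6.png')
im=cv2.imread('pics/s6.png'); cv2.imwrite('pics/s6c.png',cv2.resize(im[165:265,365:465],(600,600),interpolation=cv2.INTER_CUBIC))"
```

```text
t 14.25 standoff mm 0.92 lat -0.81 z_back 87.29 F [ 0.6  0.6 -4.3] M [ 0.01 -0.01  0.02] tilt [ 0.     -0.0001 -0.0001]
```

View pics/s6c.png

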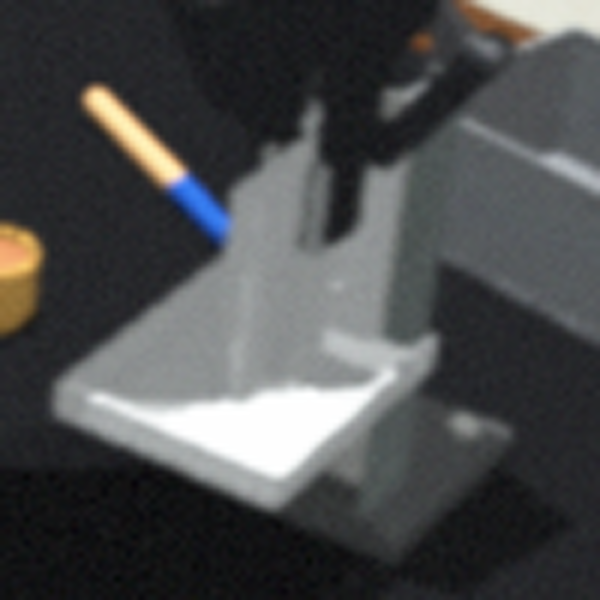

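Nearly flush. I'll carry on until the plate touches the face.

Emit:
{"op": "play_rows", "data": {"targets": [[[-0.05,0,0],[0,0,0],255],[[-0.05,0,0],[0,0,0],255],[[0,0,0],[0,0,0],255]]}}

```text
time: 14.68
eef_pos: [0.5959, -0.1982, 0.1398]
eef_rot: [-0.393, 3.117, 0.0]
contact_force: [-0.2, 0.6, -3.3]
opening: 0.132
```

```bash
python3 -c "
from h import *
st()"
```

```text
t 14.675 standoff mm -0.05 lat -0.83 z_back 87.29 F [-0.   0.6 -3.3] M [ 0.02 -0.    0.02] tilt [-0. -0. -0.]
```

Emit:
{"op": "play_rows", "data": {"targets": [[[-0.05,0,0],[0,0,0],255],[[-0.05,0,0],[0,0,0],255],[[0,0,0],[0,0,0],255]]}}

```text
time: 15.05
eef_pos: [0.596, -0.1983, 0.1397]
eef_rot: [0.393, -3.116, -0.0]
contact_force: [-5.8, -0.9, -1.1]
opening: 0.131
```

```bash
python3 -c "
from h import *
st()"
```

```text
t 15.05 standoff mm -0.16 lat -0.88 z_back 87.21 F [-5.9  0.6 -1.1] M [0.03 0.79 0.02] tilt [-0.0003  0.0014  0.0003]
```

Contact came at the expected face position, -5.9 N at 0 mm standoff, so both tabs are through. I'll ease off and lower onto the catch.

Emit:
{"op": "play_rows", "data": {"targets": [[[0.08,0,0],[0,0,0],255],[[0,0,0.1],[0,0,0],255],[[0,0,0.1],[0,0,0],255],[[0,0,0.1],[0,0,0],255],[[0,0,0],[0,0,0],255]]}}

```text
time: 15.68
eef_pos: [0.596, -0.1983, 0.1366]
eef_rot: [0.393, -3.117, 0.0]
contact_force: [-1.9, -0.8, -4.7]
opening: 0.134
```

```bash
python3 -c "
from h import *
st()"
```

```text
t 15.675 standoff mm -0.18 lat -0.88 z_back 84.09 F [-2.  -0.3 -4.7] M [-0.14  0.45 -0.01] tilt [ 0.      0.0001 -0.    ]
```

Emit:
{"op": "play_rows", "data": {"targets": [[[0,0,0.1],[0,0,0],255],[[0,0,0.1],[0,0,0],255],[[0,0,0],[0,0,0],255]]}}

```text
time: 16.05
eef_pos: [0.596, -0.1982, 0.1347]
eef_rot: [0.393, -3.117, 0.0]
contact_force: [-2.7, -1.5, -3.2]
opening: 0.133
```

```bash
python3 -c "
from h import *
st()"
```

```text
t 16.05 standoff mm -0.2 lat -0.83 z_back 82.19 F [-3.  -0.8 -3.2] M [-0.07  0.54  0.09] tilt [ 0.  0. -0.]
```

Emit:
{"op": "play_rows", "data": {"targets": [[[0,0,0.07],[0,0,0],255],[[0,0,0.07],[0,0,0],255],[[0,0,0],[0,0,0],255]]}}

```text
time: 16.42
eef_pos: [0.596, -0.1983, 0.1338]
eef_rot: [-0.393, 3.117, -0.0]
contact_force: [-5.7, -0.8, 3.3]
opening: 0.136
```

```bash
python3 -c "
from h import *
st()"
```

```text
t 16.425 standoff mm -0.09 lat -0.92 z_back 81.25 F [-5.7  0.6  3.3] M [0.2  0.94 0.01] tilt [ 0.0001 -0.0001  0.0002]
```

The ball catch is felt at tray_back z of about 81.3, so home should be near 73. The weight is now carried, so I'll release and rise.

Emit:
{"op": "play_rows", "data": {"targets": [[[0,0,-0.04],[0,0,0],255],[[0,0,0],[0,0,0],150],[[0,0,0],[0,0,0],120],[[0,0,0],[0,0,0],120],[[0,0,0],[0,0,0],120],[[0,0,0],[0,0,0],120]]}}

```text
time: 17.18
eef_pos: [0.5961, -0.1982, 0.1338]
eef_rot: [-0.393, 3.117, -0.0]
contact_force: [-0.6, -0.2, 0.5]
opening: 0.527
```

```bash
python3 -c "
from h import *
st()
snap('side','s7.png')
im=cv2.imread('pics/s7.png'); cv2.imwrite('pics/s7c.png',cv2.resize(im[165:265,365:465],(600,600),interpolation=cv2.INTER_CUBIC))"
```

```text
t 17.175 standoff mm -0.31 lat -0.84 z_back 81.3 F [-0.7 -0.   0.5] M [0.03 0.02 0.01] tilt [ 0.0001 -0.0002 -0.0001]
```

View pics/s7c.png

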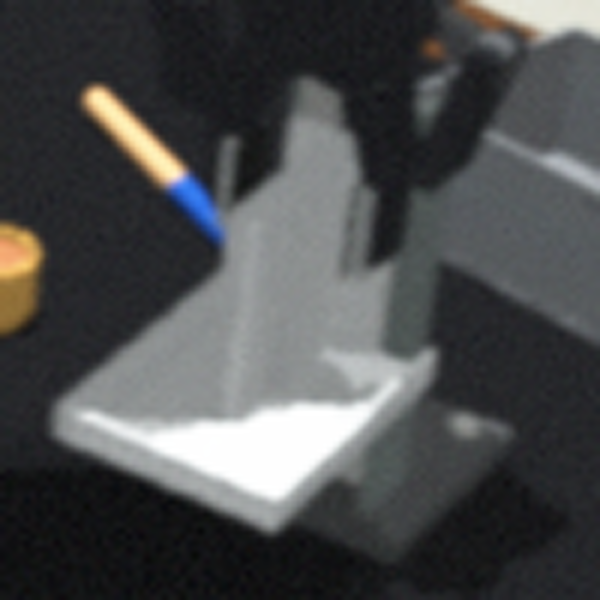

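Emit:
{"op": "play_rows", "data": {"targets": [[[0,0,-1],[0,0,0],120],[[0,0,-3],[0,0,0],120],[[0,0,-3],[0,0,0],120],[[0,0,-1],[0,0,0],255],[[-0.8,0,0],[0,0,0],255],[[-0.8,0,0],[0,0,0],255],[[0,0,0],[0,0,0],255],[[0,0,0],[0,0,0],255],[[0,0,0],[0,0,0],255],[[0,0,1.5],[0,0,0],255],[[0,0,1],[0,0,0],255],[[0,0,0],[0,0,0],255]]}}

```text
time: 18.73
eef_pos: [0.6108, -0.194, 0.1874]
eef_rot: [0.393, -3.115, -0.001]
contact_force: [0.7, 1.4, 1.2]
opening: -0.002
```

```bash
python3 -c "
from h import *
st(); print(state()['eef_pos'],state()['opening'])
snap('side','s8.png')
im=cv2.imread('pics/s8.png'); cv2.imwrite('pics/s8c.png',cv2.resize(im[145:265,355:475],(600,600),interpolation=cv2.INTER_CUBIC))"
```

```text
t 18.725 standoff mm -15.56 lat -0.48 z_back 134.87 F [1.  1.2 1.2] M [ 0.02  0.02 -0.02] tilt [-0.001  0.002 -0.   ]
[ 0.61083141 -0.1940489   0.18737096] -0.002480161496187761
```

View pics/s8c.png

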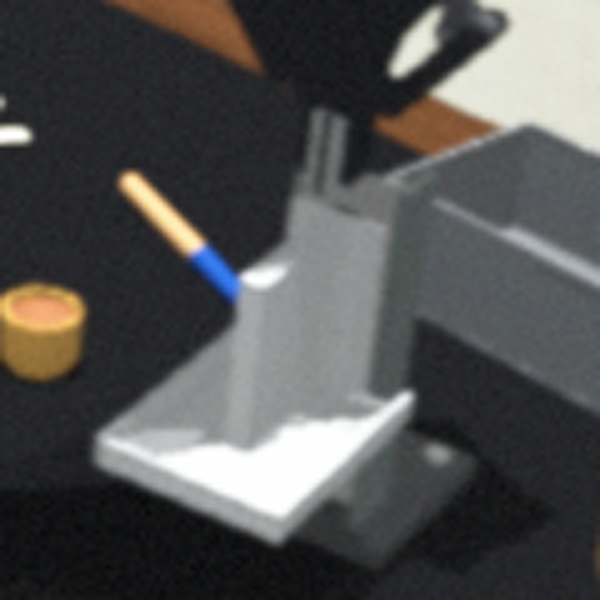

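Emit:
{"op": "play_rows", "data": {"targets": [[[0,0,0.5],[0,0,0],255],[[0,0,0.5],[0,0,0],255],[[0,0,0.2],[0,0,0],255],[[0,0,0.1],[0,0,0],255],[[0,0,0],[0,0,0],255]]}}

```text
time: 19.4
eef_pos: [0.6115, -0.1943, 0.1758]
eef_rot: [-0.393, 3.117, -0.0]
contact_force: [0.0, -1.2, 0.7]
opening: -0.002
```

```bash
python3 -c "
from h import *
st();print(state()['eef_pos'])"
```

```text
t 19.4 standoff mm -16.19 lat -0.9 z_back 123.32 F [-0.3 -1.2  0.7] M [-0.02 -0.05  0.  ] tilt [ 0.0001 -0.      0.    ]
[ 0.61154404 -0.19430645  0.17581897]
```

Emit:
{"op": "play_rows", "data": {"targets": [[[0,0,0.1],[0,0,0],255],[[0,0,0.1],[0,0,0],255],[[0,0,0.1],[0,0,0],255],[[0,0,0.1],[0,0,0],255],[[0,0,0],[0,0,0],255]]}}

```text
time: 20.02
eef_pos: [0.6115, -0.1942, 0.1717]
eef_rot: [0.393, -3.117, -0.0]
contact_force: [0.5, 0.6, 0.6]
opening: -0.001
```

```bash
python3 -c "
from h import *
st();print(state()['eef_pos'])"
```

```text
t 20.025 standoff mm -16.18 lat -0.81 z_back 119.21 F [0.6 0.5 0.6] M [-0.01 -0.04 -0.01] tilt [-0.0001  0.0001 -0.    ]
[ 0.611519   -0.19421603  0.17170553]
```

Emit:
{"op": "play_rows", "data": {"targets": [[[0,0,0.05],[0,0,0],255],[[0,0,0.05],[0,0,0],255],[[0,0,0.05],[0,0,0],255],[[0,0,0],[0,0,0],255]]}}

```text
time: 20.52
eef_pos: [0.6116, -0.1943, 0.1704]
eef_rot: [-0.393, 3.117, -0.0]
contact_force: [-0.4, 0.2, 0.5]
opening: -0.002
```

```bash
python3 -c "
from h import *
st();print(state()['eef_pos'])"
```

```text
t 20.525 standoff mm -16.23 lat -0.89 z_back 117.89 F [-0.4  0.3  0.5] M [-0.02  0.05 -0.02] tilt [ 0.0001 -0.0001 -0.    ]
[ 0.6115878  -0.19428289  0.17039105]
```

Emit:
{"op": "play_rows", "data": {"targets": [[[0,0,0.05],[0,0,0],255],[[0,0,0.05],[0,0,0],255],[[0,0,0.05],[0,0,0],255],[[0,0,0],[0,0,0],255]]}}

```text
time: 21.02
eef_pos: [0.6116, -0.1944, 0.1696]
eef_rot: [-0.393, 3.116, -0.0]
contact_force: [-3.7, 1.2, 8.1]
opening: -0.001
```

```bash
python3 -c "
from h import *
st();print(state()['eef_pos'])"
```

```text
t 21.025 standoff mm -16.23 lat -1.05 z_back 117.08 F [-3.3  2.1  8.1] M [0.13 0.4  0.05] tilt [ 0.0004 -0.0006  0.0001]
[ 0.61162317 -0.19443865  0.16958269]
```

The fingers press on the fin top at z 0.1696 with 8 N. I'll keep increasing in small steps.

Emit:
{"op": "play_rows", "data": {"targets": [[[0,0,0.05],[0,0,0],255],[[0,0,0],[0,0,0],255]]}}

```text
time: 21.28
eef_pos: [0.6117, -0.1944, 0.1691]
eef_rot: [-0.393, 3.116, -0.001]
contact_force: [-1.9, 0.3, 8.4]
opening: 0.005
```

```bash
python3 -c "
from h import *
st();print(state()['eef_pos'])"
```

```text
t 21.275 standoff mm -16.27 lat -1.07 z_back 116.65 F [-1.8  0.8  8.4] M [ 0.2   0.45 -0.04] tilt [ 0.0005 -0.0007  0.0001]
[ 0.61166806 -0.19444631  0.16914873]
```

Emit:
{"op": "play_rows", "data": {"targets": [[[0,0,0.05],[0,0,0],255],[[0,0,0.05],[0,0,0],255],[[0,0,0],[0,0,0],255]]}}

```text
time: 21.65
eef_pos: [0.6117, -0.1945, 0.168]
eef_rot: [-0.393, 3.116, -0.001]
contact_force: [-2.3, 0.1, 6.6]
opening: -0.003
```

```bash
python3 -c "
from h import *
st();print(state()['eef_pos'])"
```

```text
t 21.65 standoff mm -16.29 lat -1.09 z_back 115.48 F [-2.2  0.7  6.6] M [0.09 0.35 0.02] tilt [ 0.0005 -0.0007  0.0002]
[ 0.61169314 -0.19446067  0.16798294]
```

Emit:
{"op": "play_rows", "data": {"targets": [[[0,0,0.05],[0,0,0],255],[[0,0,0.05],[0,0,0],255],[[0,0,0.05],[0,0,0],255],[[0,0,0],[0,0,0],255]]}}

```text
time: 22.15
eef_pos: [0.6117, -0.1944, 0.1662]
eef_rot: [-0.393, 3.116, -0.0]
contact_force: [-0.6, 0.4, 4.6]
opening: -0.0
```

```bash
python3 -c "
from h import *
st();print(state()['eef_pos'])"
```

```text
t 22.15 standoff mm -16.34 lat -1.04 z_back 113.71 F [-0.5  0.5  4.6] M [0.03 0.22 0.07] tilt [ 0.0004 -0.0006  0.0001]
[ 0.61172958 -0.19439586  0.16620965]
```

Emit:
{"op": "play_rows", "data": {"targets": [[[0,0,0.05],[0,0,0],255],[[0,0,0.05],[0,0,0],255],[[0,0,0.05],[0,0,0],255],[[0,0,0],[0,0,0],255]]}}

```text
time: 22.65
eef_pos: [0.6117, -0.1942, 0.1641]
eef_rot: [-0.393, 3.117, -0.0]
contact_force: [0.2, -0.8, 1.2]
opening: -0.0
```

```bash
python3 -c "
from h import *
st();print(state()['eef_pos'])"
```

```text
t 22.65 standoff mm -16.31 lat -0.86 z_back 111.56 F [ 0.  -0.8  1.2] M [-0.14 -0.12 -0.01] tilt [ 0.     -0.     -0.0001]
[ 0.61165459 -0.19423714  0.16406188]
```

The catch is passed and the resistance has gone. I'll follow down to the hard stop.

Emit:
{"op": "play_rows", "data": {"targets": [[[0,0,0.05],[0,0,0],255],[[0,0,0.05],[0,0,0],255],[[0,0,0],[0,0,0],255]]}}

```text
time: 23.02
eef_pos: [0.6112, -0.1941, 0.163]
eef_rot: [0.393, -3.116, -0.0]
contact_force: [-0.2, 0.5, -1.1]
opening: 0.0
```

```bash
python3 -c "
from h import *
st();print(state()['eef_pos'])"
```

```text
t 23.025 standoff mm -15.92 lat -0.63 z_back 110.52 F [-0.1  0.5 -1.1] M [-0.   -0.04  0.01] tilt [-0.0004  0.0007 -0.0001]
[ 0.61121879 -0.19410272  0.16301684]
```

Emit:
{"op": "play_rows", "data": {"targets": [[[0,0,0.05],[0,0,0],255],[[0,0,0.05],[0,0,0],255],[[0,0,0],[0,0,0],255]]}}

```text
time: 23.4
eef_pos: [0.6113, -0.1942, 0.1622]
eef_rot: [0.393, -3.116, -0.0]
contact_force: [-0.1, 0.2, 0.5]
opening: -0.002
```

```bash
python3 -c "
from h import *
st();print(state()['eef_pos'])"
```

```text
t 23.4 standoff mm -16.02 lat -0.74 z_back 109.65 F [-0.1  0.2  0.5] M [0.04 0.05 0.01] tilt [-0.0002  0.0004  0.    ]
[ 0.61134661 -0.19419178  0.1621525 ]
```

Emit:
{"op": "play_rows", "data": {"targets": [[[0,0,0.05],[0,0,0],255],[[0,0,0.05],[0,0,0],255],[[0,0,0],[0,0,0],255]]}}

```text
time: 23.78
eef_pos: [0.6114, -0.1942, 0.1619]
eef_rot: [-0.393, 3.117, -0.0]
contact_force: [-2.8, 0.5, 7.1]
opening: 0.002
```

```bash
python3 -c "
from h import *
st();print(state()['eef_pos'])"
```

```text
t 23.775 standoff mm -16.1 lat -0.81 z_back 109.42 F [-2.6  1.2  7.1] M [ 0.29  0.43 -0.02] tilt [ 0.     -0.0002  0.    ]
[ 0.61143914 -0.1942372   0.1619168 ]
```

Emit:
{"op": "play_rows", "data": {"targets": [[[0,0,0.05],[0,0,0],255],[[0,0,0.04],[0,0,0],255],[[0,0,0],[0,0,0],255]]}}

```text
time: 24.15
eef_pos: [0.6115, -0.1943, 0.1618]
eef_rot: [-0.393, 3.116, -0.0]
contact_force: [-4.8, 2.0, 13.8]
opening: 0.001
```

```bash
python3 -c "
from h import *
st();print(state()['eef_pos'])"
```

```text
t 24.15 standoff mm -16.12 lat -0.89 z_back 109.26 F [-4.2  3.1 13.8] M [ 0.52  0.79 -0.01] tilt [ 0.0002 -0.0006  0.0002]
[ 0.61147942 -0.19430927  0.16176154]
```

It's a hard stop: 13.8 N with no further travel, 7.8 mm below the catch contact. Next I'll lift off, clear away and check.

Emit:
{"op": "play_rows", "data": {"targets": [[[0,0,-0.3],[0,0,0],255],[[0,0,-1.5],[0,0,0],255],[[0,0,-4],[0,0,0],255],[[0,0,-5],[0,0,0],255],[[4,0,-3],[0,0,0],255],[[5,3,0],[0,0,0],255],[[5,4,0],[0,0,0],255],[[4,4,0],[0,0,0],255],[[0,4,0],[0,0,0],255],[[0,0,0],[0,0,0],255],[[0,0,0],[0,0,0],255]]}}

```text
time: 25.52
eef_pos: [0.4019, -0.0947, 0.299]
eef_rot: [-0.393, 3.116, -0.001]
contact_force: [-0.0, -1.0, -0.1]
opening: -0.002
```

```bash
python3 -c "
from h import *
st()
for n,b in (('side',(145,265,355,475)),('top',(110,210,310,430)),('wrist',None)):
    snap(n,n+'9.png'); im=cv2.imread('pics/'+n+'9.png')
    if b: cv2.imwrite('pics/'+n+'9c.png',cv2.resize(im[b[0]:b[1],b[2]:b[3]],None,fx=5,fy=5,interpolation=cv2.INTER_CUBIC))
"
```

```text
t 25.525 standoff mm 162.14 lat 147.61 z_back 246.52 F [-0.2 -0.9 -0.1] M [-0.07 -0.03 -0.01] tilt [ 0.0007 -0.0012 -0.0002]
```

View pics/side9c.png

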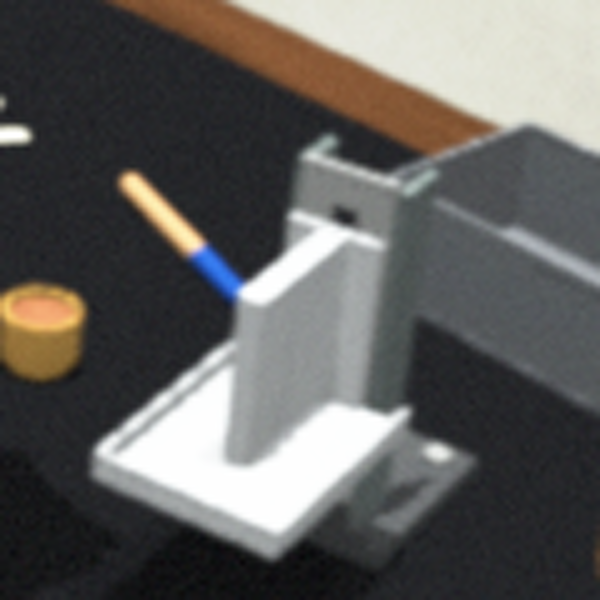

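View pics/top9c.png

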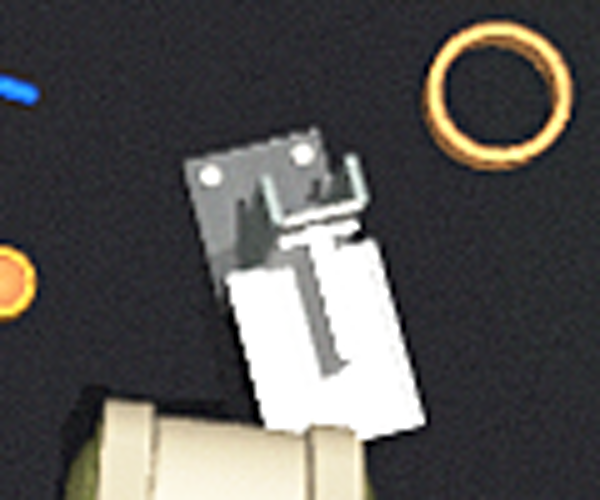

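View pics/wrist9.png

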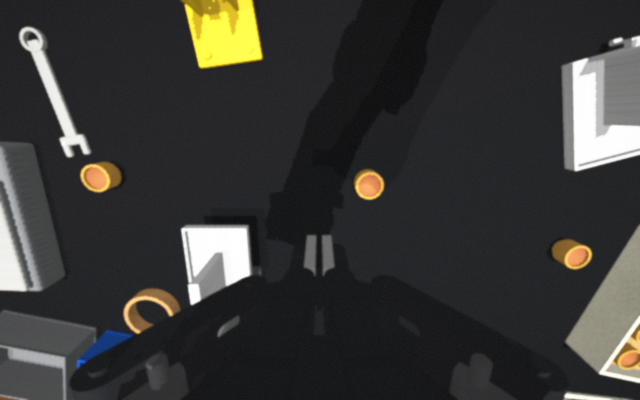

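```bash
python3 -c "
from h import *
d=load('side9.png')
y=.251;X=np.array([np.cos(y),np.sin(y),0]);Y=np.array([-X[1],X[0],0]);Z=np.array([0,0,1])
for zb in (.0718,.0798):
  o=np.array([.6247,-.1905,zb])-.055*X
  print(zb,[(n,((proj(d,[o+(a*X+b*Y+c*Z)/1000])[0]-[355,145]+.5)*5-.5+[5,-5]).round(0)) for n,a,b,c in(('near under',-60,-45,0),('rim left',-60,45,14),('rim right hook',55,-45,14),('fin front',-20,0,90),('plate topR',55,-22,90),('plate topL',55,22,90))])
a=load('top0.png')['color'].astype(int);b=load('top9.png')['color'].astype(int)
for n,u,v in [('c',310,166),('c',310,233),('c',191,223),('c',442,204),('tape',409,129),('pen',296,123)]:
  print(n,np.abs(a-b)[v-12:v+12,u-12:u+12].mean().round(1))
"
```

```text
0.0718 [('near under', array([275., 553.])), ('rim left', array([ 94., 446.])), ('rim right hook', array([410., 407.])), ('fin front', array([252., 292.])), ('plate topR', array([385., 241.])), ('plate topL', array([295., 209.]))]
0.0798 [('near under', array([277., 538.])), ('rim left', array([ 96., 430.])), ('rim right hook', array([412., 392.])), ('fin front', array([253., 275.])), ('plate topR', array([388., 224.])), ('plate topL', array([297., 193.]))]
c 4.1
c 11.0
c 4.1
c 4.2
tape 4.1
pen 4.0
```

The corners match the home height of 71.8 mm, not the catch height of 79.8 mm, and the tray looks level. The bystanders are unchanged, except that cup (310,233) shows an image difference of 11 where the arm's shadow falls. I'll confirm that one and then hand in.

```bash
python3 -c "
from h import *
d=load('wrist9.png'); print(onz(d,369,180,.034))
d=load('top0.png'); print(onz(d,310,233,.034))
sign_off()"
```

```text
[ 0.40233583 -0.01651358  0.034     ]
[ 0.41173189 -0.01154088  0.034     ]
the job is handed in; nothing more can be done
```

The small tray is hanging on the grey upright, pressed to a hard stop, and I've handed the job in; no verdict was reported. The whole job took about 25.5 s of the 72 s allowed.

**What I did:** I pinched the small tray by its fin and carried it to the grey upright. The tabs went straight into the upper two slots on the first try, with tray_back about 87 mm high. The plate then met the face at about 6 N. I lowered it until the ball catch carried the weight, let go, and pressed on the fin end with shut fingers. The catch gave way at about 8 N. The tray stopped hard about 7.8 mm lower, with a final press of 13.8 N.

**Last checks:**
- **Home height:** in the side view the tray corners fit the home height (tray_back about 72 mm high, 14 mm above the seat's lowest place) and not the catch height. They sat a few crop pixels below the prediction, about 2 mm.
- **Level and square:** the tray looks level and square to the upright.
- **Seat pin:** its travel could not be read directly; I inferred it from the hard stop.
- **Bystanders:** the tape, the pen and three cups look unchanged in the top view. The fourth cup's patch changed there, most likely from the arm's shadow. My rough positions for it from two different cameras differ by about 1 cm, and the arm never came near it.
- **Cameras:** the side camera sat about 1 px off the wrist camera, for both the tray and the upright, so the fit was not affected.

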